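# Prise up the split retaining ring of the wide sample chamber

## Task

Two bolted-down sample chambers each have their cover held by a split retaining ring. Take the pick by its handle, slide its blade through the slot in the wider chamber's wall, under the end of the ring that lies across the slot, and prise the ring up out of its groove until it stands at about 45 degrees; do not touch the ring with the gripper, and leave the narrower chamber's ring shut. Then lay the pick back down flat on the bare worktop.

Things in the scene. Friction and masses are not known exactly. Their poses are not given: they have to be found in the camera images.
- pick: loose straight tool, 150 mm, lying on the worktop: black flat-sided handle 90 x 12 x 16 mm (long, wide, high), thin steel shank, flat steel blade 30 mm long, 7 wide, 3.5 thick, all on one axis. Origin: centre of the handle, 8 mm above the worktop; x axis points along the tool to the blade, whose tip is 105 mm from the origin. About 50 g.
- wide_ring: dark steel split ring, 73 mm across, 4 mm thick, level in the mouth of the wider round chamber (84 mm, rim 44 mm high, fixed). Swings up rigidly to 69 degrees on a pin at its heel, opposite the gap; about 1 N at the free end moves it, and it stays where left. Origin: on the pin, 42 mm high, 43 mm from the chamber's centre; x points from gap to heel, y along the pin, z up when shut.
- wide_ring_end (a point): underside of the wide ring's 9 mm wide free end (mid-band), 40 mm high when shut, 75 mm from the pin. Below it a slot 34 mm wide pierces the chamber wall, whose outer face is 10 mm further out; its floor, and that of the open bore inside, is 26 mm high. A blade enters level along the ring's +x; 26 mm inward of this point is a 4 mm high plug. The band runs on 12 mm to -y.
- narrow_ring: the same kind of ring on the narrower chamber (62 mm outer diameter, same height, 78 mm square foot; the wide one's foot is 100 mm square, both 6 mm thick); it must stay shut. Origin and axes as for the wide ring: on its pin, 42 mm high; chamber's centre 32 mm towards its -x.
Not all that is in view belongs to the job. Leave any yellow look-alike of the part that bears wide_ring alone.

How it is judged (in metres and radians):
On the way:
1. the pick, in contact with the wide ring, has raised it by at least 9 degrees (angle between wide_ring's own z axis and vertical above 0.15 rad and contact force between pick and wide_ring above 0.1 N), for 0.1 s.
At the end, for the whole second after the job is handed in: The wide ring stands raised by more than 29 degrees and stays so, the narrow ring is shut (within 5 degrees), and the pick lies flat and still on the worktop (handle's centre less than 13 mm above it), clear of the ring (angle between wide_ring's own z axis and vertical above 0.5 rad and angle between narrow_ring's own z axis and vertical below 0.08 rad and height (world z) of pick below 0.013 m and linear speed of pick below 0.02 m/s and contact force between pick and wide_ring below 0.05 N); the robot touches nothing.
It fails at once if the gripper or arm touches the wide ring (more than 1 N) (contact force between any of the fingers, the arm and wide_ring above 1 N).
It fails at once if the narrow ring is raised (more than 5 degrees) (angle between narrow_ring's own z axis and vertical above 0.08 rad).
It also fails if it takes over 48 s, if anything falls off the work surface, if the arm or the gripper's body presses on something with over 40 N, if the wrist force passes 120 N, or if a joint passes its speed limit or range.

## Robot

A 6-joint arm with a two-finger parallel gripper is mounted at the origin on a cart in front of the work surface, level with it; the furniture and walls round the work are solid. World frame = base frame: x ahead of the robot, y to its left, z up, the work surface at z = 0. Lengths are in mm, angles in rad, forces in N, time in s.
With the tool pointing down it reaches from about 350 to 850 mm from the base axis. Payload 8.1 kg.
Tool frame: the origin (TCP) lies midway between the tips of the shut fingers; the grasp point (between the pads) lies 19 mm behind it (grasp_offset is the distance from the TCP to the grasp point, in mm); z points along the fingers, y is the line along which they close (so a half turn about z gives the same grasp; the last joint's range is limited). The gripper opens to 85 mm and grips with 20 to 120 N. Pads are 22 mm wide; open, the fingers measure 114 mm over their backs; the gripper's body (76 mm by 85 mm) begins 54 mm behind the grasp point. The pads swing forward as they close: fully open they stand 13 mm farther back than shut.
Start: joints at [-1.391, 0.13, 1.488, -0, 1.523, -0.085], TCP at [157.05, -579.086, 231.292] pointing down, gripper open.
Joint ranges: [-2.96, 2.96], [-0.89, 2.26], [0.02, 2.5], [-1.34, 4.48], [0, 2.73], [-2.66, 2.66]. Speed limits (rad/s): [2.39, 2.39, 2.79, 3.14, 3.14, 3.14].

## Interface

Orientations are given as a unit quaternion [w, x, y, z].
In Python, from station import sense, grab_frame, sign_off, grasp_offset gives the robot as it stands.
- The arm moves only by the tool step_arm, never from a script. Its argument "motion" is a list of rows, each an object with "hand": the finger opening in cm, from 0 to 8.54; "linear": the shift along the world's x, y, z in cm, a list of three; "twist": the turn about the world's z in rad. A call has 1 to 12 rows; each row is the pose to reach, as a shift and turn from the pose commanded when the call began; what a row does not reach only later rows make up. A row lasts 1/8 s, in which the tool goes at most 62.5 mm and 10.7 degrees, less where a joint would pass 70% of its speed; a pose out of reach is approached as far as the arm can. A call with a gripper value outside its range is refused whole. The fingers move at their own pace and stop on an object; "force" is the grip in N (left out, the last holds). Time passes only in rows, so rows that repeat a pose let the fingers close. It gives the time, the measured TCP pose, the force, the opening and the grip force at its end, in the units of the state.
- sense(): the state, without advancing time (a new reading comes with each control period).
- grab_frame(name): name is "scene" or "side" or "wrist"; returns a dict with "img" (480x640x3 uint8, red, green, blue), "fx", "fy", "cx", "cy" (pixels), "extrinsics" (4x4, takes a point from world to camera coordinates). Camera axes: x right, y down, z forward; pixel columns grow to the right and rows downward; lengths in mm; the calibration is good to about 2 mm. A picture is of the moment at which its call begins. There is no depth.
- sign_off(): hands the job in; it is judged then, once.
The state is a dict: "time": time; "q": joint angles; "joint_velocities": joint speeds; "joint_torque": joint torques, N m; "position": TCP position; "ee_rot": TCP orientation; "ft_force": force on the tool from outside, world axes, zero at the start; "moment": the same for the moment, N m; "opening": opening from 0.0 (shut) to 1.0 (fully open); "gripper_force": force on a finger pad.
Only numpy, scipy, OpenCV 4.12 (cv2) and the standard library are available. Lean on these libraries where they do the work, as an engineer would, in place of code of your own. Each camera call takes 0.05 s, during which the arm holds its last target. There are 200 camera calls.

## Working session

There is one attempt and no reset: what is moved stays moved. The work goes in short steps, Python scripts to look and compute and a tool call to move; the robot and the scene stay as the last step left them, time stands still between calls to the robot, and variables do not carry over. Pictures are saved under pics/ and viewed, at most 10 in all, crops included, and the job is handed in when it is done.

Besides the shell and the picture viewer there is one more tool, called after ">>>" as a command line: name --argument value ..., lists and objects as JSON in quotes. step_arm: Moves the arm, as the interface text tells. Its arguments: {"type":"object","properties":{"motion":{"type":"array","items":{"type":"object","properties":{"hand":{"type":"number"},"linear":{"type":"array","items":{"type":"number"}},"twist":{"type":"number"}}}},"force":{"type":"number"}},"required":["motion"]}

```bash
mkdir -p pics; cat > h.py <<'E'
import numpy as np, cv2, json, pickle
from station import sense, grab_frame, sign_off, grasp_offset
def snap(n,tag):
    f=grab_frame(n); pickle.dump(f,open(f'pics/{tag}.pkl','wb')); cv2.imwrite(f'pics/{tag}.png',cv2.cvtColor(np.asarray(f['img']),cv2.COLOR_RGB2BGR)); return f
def load(tag): return pickle.load(open(f'pics/{tag}.pkl','rb'))
def ray(f,u,v):
    E=np.array(f['extrinsics']);R=E[:3,:3];c=-R.T@E[:3,3]
    d=R.T@np.array([(u-f['cx'])/f['fx'],(v-f['cy'])/f['fy'],1]);return c,d
def plane(f,u,v,z):
    c,d=ray(f,u,v);return c+d*(z-c[2])/d[2]
def proj(f,p):
    E=np.array(f['extrinsics']);q=E[:3,:3]@np.array(p,float)+E[:3,3]
    return np.array([f['fx']*q[0]/q[2]+f['cx'],f['fy']*q[1]/q[2]+f['cy']])
E
python3 - <<'E'
from h import *
print(sense(),grasp_offset)
for n in ['scene','side']:
    f=snap(n,n+'0');print(n,ray(f,320,240),f['fx'])
E
```

```text
{'time': 0.0, 'q': array([-1.39142859e+00,  1.31118884e-01,  1.48927898e+00,  3.32004481e-05,
        1.52297936e+00, -8.53892799e-02]), 'joint_velocities': array([-5.99364416e-04,  1.23476586e-03,  1.86153848e-03,  8.35196372e-05,
       -1.94817660e-03,  1.55638493e-03]), 'joint_torque': array([ 9.76492374e-04, -5.69402468e+01, -5.00544655e+01, -1.73047324e-04,
        1.49689091e-02, -1.78253487e-05]), 'position': array([ 156.94821241, -578.55274927,  230.26983496]), 'ee_rot': array([-8.92079404e-04,  9.91250465e-01,  1.31991360e-01, -2.53501467e-05]), 'ft_force': array([-0.11600897, -0.18221627,  0.34600701]), 'moment': array([-0.02294754, -0.0193933 ,  0.07853867]), 'gripper_force': 0.0, 'opening': 0.9997823280098739} 18.700000000000003
scene (array([ 195.11173237, -345.54919951,  773.26717924]), array([ 0.40688753,  0.41695093, -0.81283761])) 516.5874112927995
side (array([ 496.64836706, -868.14469799,  645.71789313]), array([ 0.04094448,  0.8305353 , -0.5554718 ])) 537.8672135766528
```

View pics/scene0.png

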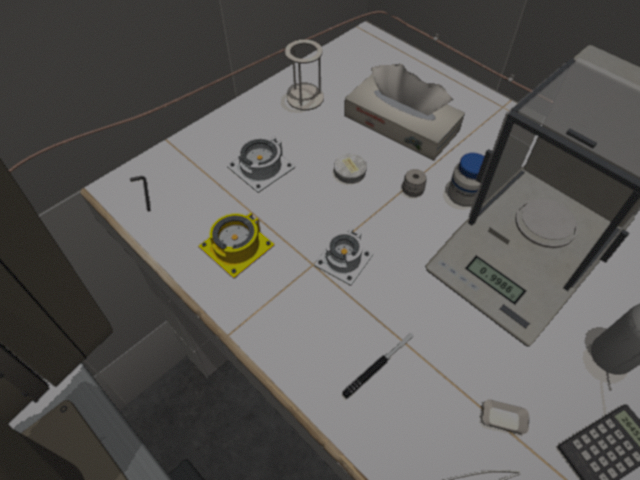

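View pics/side0.png

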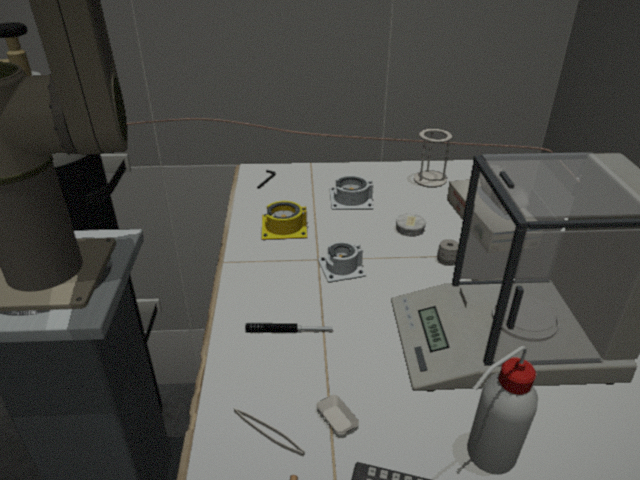

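Candidates:
- Pick: black handle with steel blade at scene (378,366). The hex key (145,190) and tweezers (480,475) are not it.
- Wide chamber: grey one at (260,160). The yellow look-alike is at (236,238) and the narrow chamber at (344,254).

Next, a close crop to check the choice.

```bash
python3 - <<'E'
from h import *
def crop(t,x,y,w,h):
    i=cv2.imread(f'pics/{t}.png')[y:y+h,x:x+w];return cv2.resize(i,(400,300),interpolation=cv2.INTER_CUBIC)
a=np.hstack([crop('scene0',220,128,80,60),crop('side0',322,168,60,45)])
b=np.hstack([crop('scene0',330,325,100,75),crop('side0',240,300,100,75)])
cv2.imwrite('pics/c0.png',np.vstack([a,b]))
for t in ['scene0','side0']:
    f=load(t)
    for n,uv,z in ([('pickbutt',(346,394),8),('tip',(412,335),8),('wide',(260,150),44),('narrow',(345,245),44)] if t=='scene0' else [('butt',(246,327),8),('tip',(332,330),8),('wide',(353,184),44),('narrow',(343,250),44)]):
        print(t,n,plane(f,*uv,z).round(1))
E
```

```text
scene0 pickbutt [ 405.4 -182.5    8. ]
scene0 tip [ 550.3 -191.5    8. ]
scene0 wide [630.8 268.7  44. ]
scene0 narrow [583.2  -9.5  44. ]
side0 butt [ 403.6 -177.5    8. ]
side0 tip [ 550.7 -192.     8. ]
side0 wide [631.3 268.1  44. ]
side0 narrow [584.3  -5.8  44. ]
```

View pics/c0.png

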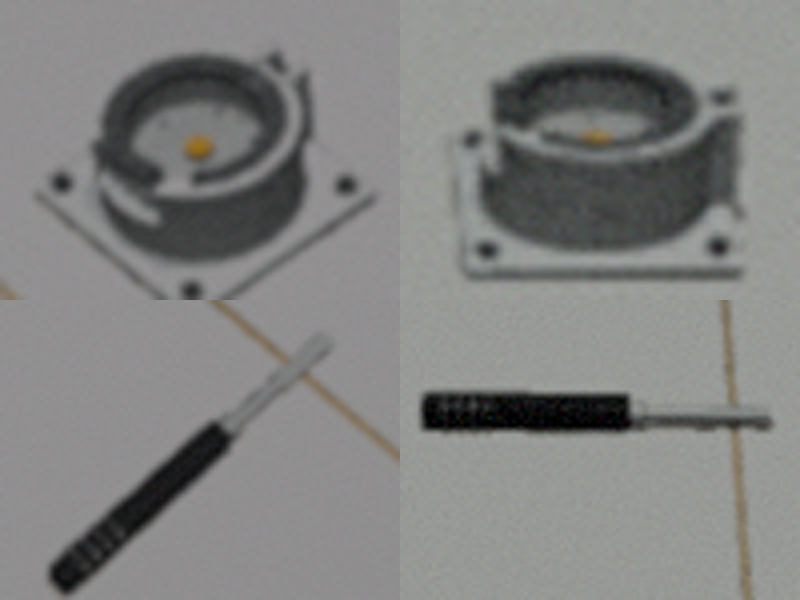

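The crop shows the pick with its tip towards +x. The wide chamber's slot is at the lower left, crop (130,200), with its heel at the upper right (290,80). The yellow part may sit in the approach path, so I'll measure it and the axes.

```bash
python3 - <<'E'
from h import *
for t in ['scene0','side0']:
    f=load(t);im=np.asarray(f['img']);hsv=cv2.cvtColor(im,cv2.COLOR_RGB2HSV)
    m=((hsv[...,0]>22)&(hsv[...,0]<34)&(hsv[...,1]>150)&(hsv[...,2]>60)).astype(np.uint8)
    n,l,s,c=cv2.connectedComponentsWithStats(m);k=1+np.argmax(s[1:,4]);print(t,'yellow',s[k])
    ys,xs=np.where(l==k);h=cv2.convexHull(np.c_[xs,ys].astype(np.float32));q=cv2.approxPolyDP(h,6,True)[:,0]
    for p in q: print('  hull',p,plane(f,*p,6).round(0))
    # pick handle
    g=cv2.cvtColor(im,cv2.COLOR_RGB2GRAY);x,y,w,hh=(335,330,90,75) if t=='scene0' else (240,315,100,25)
    b=(g[y:y+hh,x:x+w]<60).astype(np.uint8);n,l,s,c=cv2.connectedComponentsWithStats(b);k=1+np.argmax(s[1:,4])
    r=cv2.minAreaRect(np.argwhere(l==k)[:,::-1].astype(np.float32));bx=cv2.boxPoints(r)+[x,y]
    e=sorted([(np.linalg.norm(bx[i]-bx[(i+1)%4]),i) for i in range(4)])[:2]
    for _,i in e: print('  handle end',plane(f,*((bx[i]+bx[(i+1)%4])/2),8).round(1))
    print('  centre',plane(f,*(np.array(r[0])+[x,y]),8).round(1))
f=load('scene0')
print('heel',plane(f,278,142,44),plane(load('side0'),370.5,184,44))
# foot corner holes wide (z=6): crop pix /5 +offset
for n,u,v in [('hole L',62,183),('hole B',192,290),('hole R',345,185)]: print(n,plane(f,220+u/5,128+v/5,6).round(1))
for n,u,v in [('sL',487,250),('sR',717,245),('sTR',720,97),('sTL',472,138)]: print(n,plane(load('side0'),322+(u-400)*.15,168+v*.15,6).round(1))
E
```

```text
scene0 yellow [ 199  213   75   64 1622]
  hull [273. 244.] [513. 102.   6.]
  hull [235. 276.] [420.  98.   6.]
  hull [199. 246.] [415. 194.   6.]
  hull [218. 219.] [478. 218.   6.]
  hull [250. 213.] [530. 187.   6.]
  handle end [ 491.3 -186.7    8. ]
  handle end [ 401.1 -181.5    8. ]
  centre [ 445.2 -184.     8. ]
side0 yellow [262 203  45  36 952]
  hull [306. 236.] [514. 105.   6.]
  hull [262. 238.] [419. 102.   6.]
  hull [263. 216.] [418. 193.   6.]
  hull [294. 203.] [490. 250.   6.]
  hull [304. 207.] [513. 230.   6.]
  handle end [ 491.1 -184.2    8. ]
  handle end [ 403.8 -180.     8. ]
  centre [ 447.4 -182.1    8. ]
heel [671.25218604 260.25691737  44.        ] [673.0390842  266.15917019  44.        ]
hole L [586.2 308.8   6. ]
hole B [585.7 227.2   6. ]
hole R [667.1 226.3   6. ]
sL [586.5 233.6   6. ]
sR [668.6 233.4   6. ]
sTR [683.9 345.7   6. ]
sTL [586.9 317.2   6. ]
```

>>> step_arm --motion '[{"hand": 5, "linear": [9.6, 13.2, -2], "twist": -0.1}, {"hand": 5, "linear": [19.2, 26.4, -4], "twist": -0.2}, {"hand": 5, "linear": [28.9, 39.6, -7], "twist": -0.32}, {"hand": 5, "linear": [28.9, 39.6, -7], "twist": -0.32}, {"hand": 5, "linear": [28.9, 39.6, -7], "twist": -0.32}, {"hand": 5, "linear": [28.9, 39.6, -7], "twist": -0.32}, {"hand": 5, "linear": [28.9, 39.6, -7], "twist": -0.32}, {"hand": 5, "linear": [28.9, 39.6, -7], "twist": -0.32}, {"hand": 5, "linear": [28.9, 39.6, -7], "twist": -0.32}, {"hand": 5, "linear": [28.9, 39.6, -7], "twist": -0.32}, {"hand": 5, "linear": [28.9, 39.6, -7], "twist": -0.32}]' --force 90

```text
time: 1.48
position: [445.5, -184.2, 161.4]
ee_rot: [0.0, 1.0, -0.028, -0.0]
ft_force: [-0.6, 0.0, -0.0]
opening: 0.588
gripper_force: 0.0
```

```bash
python3 - <<'E'
from h import *
f=snap('wrist','w1');s=sense();print(s['time'],s['position'],s['ee_rot'],s['opening'],ray(f,320,240),f['fx'])
im=np.asarray(f['img']);g=cv2.cvtColor(im,cv2.COLOR_RGB2GRAY);b=(g<60).astype(np.uint8)
n,l,st,c=cv2.connectedComponentsWithStats(b)
for k in range(1,n):
    if st[k,4]>800:
        r=cv2.minAreaRect(np.argwhere(l==k)[:,::-1].astype(np.float32));bx=cv2.boxPoints(r)
        print(st[k],r,[plane(f,*p,8).round(1) for p in bx])
E
```

```text
1.525 [ 445.56134213 -184.31747282  161.49231986] [ 1.74105133e-04  9.99590125e-01 -2.86276718e-02  9.48787242e-05] 0.5834416379862368 (array([ 520.74631668, -189.61275307,  303.07550737]), array([-0.27873842,  0.01852828, -0.96032491])) 354.03222752848967
[313 175  14  73 938] ((319.5, 211.0), (72.0, 13.0), 90.0) [array([ 490.9, -181.4,    8. ]), array([ 490.3, -192.1,    8. ]), array([ 428.4, -188.8,    8. ]), array([ 429.1, -177.4,    8. ])]
[    0   298   640   182 76691] ((319.5, 388.5), (181.0, 639.0), 90.0) [array([397., 111.,   8.]), array([ 363.1, -471.9,    8. ]), array([ 142.7, -516.8,    8. ]), array([183.6, 181.4,   8. ])]
```

View pics/w1.png

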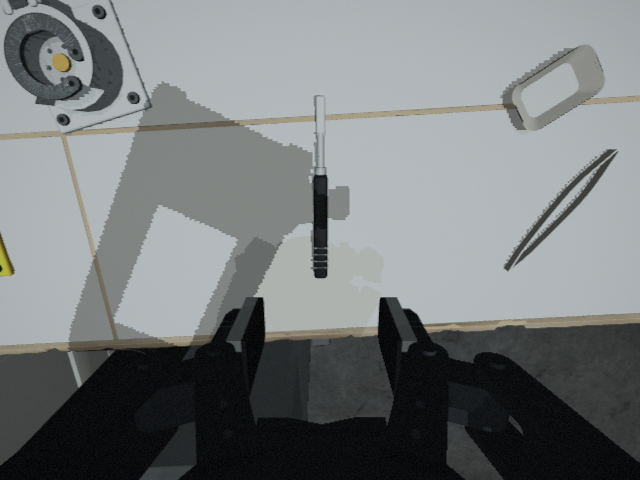

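The wrist view shows the pick upright on column 320, tip (320,96) and butt (320,277), aligned with the jaws. I'll descend and grip.

>>> step_arm --motion '[{"hand": 5, "linear": [0, 0, -5], "twist": 0}, {"hand": 4, "linear": [0, 0, -10], "twist": 0}, {"hand": 3, "linear": [0, 0, -14], "twist": 0}, {"hand": 3, "linear": [0, 0, -15.8], "twist": 0}, {"hand": 3, "linear": [0, 0, -15.8], "twist": 0}, {"hand": 0.5, "linear": [0, 0, -15.8], "twist": 0}, {"hand": 0.5, "linear": [0, 0, -15.8], "twist": 0}, {"hand": 0.5, "linear": [0, 0, -15.8], "twist": 0}, {"hand": 0.5, "linear": [0, 0, -15.8], "twist": 0}, {"hand": 0.5, "linear": [0, 0, -15.8], "twist": 0}]' --force 90

```text
time: 2.78
position: [446.6, -183.8, 4.3]
ee_rot: [0.001, 1.0, -0.028, 0.001]
ft_force: [-2.7, -1.8, 6.9]
opening: 0.102
gripper_force: 89.6
```

>>> step_arm --motion '[{"hand": 0.5, "linear": [0, 0, 5], "twist": 0}, {"hand": 0.5, "linear": [0, 0, 10], "twist": 0}, {"hand": 0.5, "linear": [1, 5, 15], "twist": 0.02}, {"hand": 0.5, "linear": [2, 11, 16.6], "twist": 0.057}, {"hand": 0.5, "linear": [4, 17, 16.6], "twist": 0.057}, {"hand": 0.5, "linear": [6, 23, 16.6], "twist": 0.057}, {"hand": 0.5, "linear": [8, 29, 16.6], "twist": 0.057}, {"hand": 0.5, "linear": [10, 35, 16.6], "twist": 0.057}, {"hand": 0.5, "linear": [11.4, 38.9, 16.6], "twist": 0.057}, {"hand": 0.5, "linear": [11.4, 38.9, 16.6], "twist": 0.057}, {"hand": 0.5, "linear": [11.4, 38.9, 16.6], "twist": 0.057}, {"hand": 0.5, "linear": [11.4, 38.9, 16.6], "twist": 0.057}]'

```text
time: 4.28
position: [559.9, 204.8, 169.3]
ee_rot: [0.0, 1.0, 0.0, -0.0]
ft_force: [0.0, -0.2, -0.4]
opening: 0.11
gripper_force: 88.7
```

```bash
python3 - <<'E'
from h import *
f=snap('wrist','w2');s=sense();print(s['time'],s['position'],s['ee_rot'],s['opening'])
snap('side','side2')
E
```

```text
4.325 [559.97057277 204.70300154 169.47051648] [5.59470865e-05 9.99999988e-01 1.32104995e-04 5.24020912e-05] 0.10731925264525231
```

View pics/w2.png

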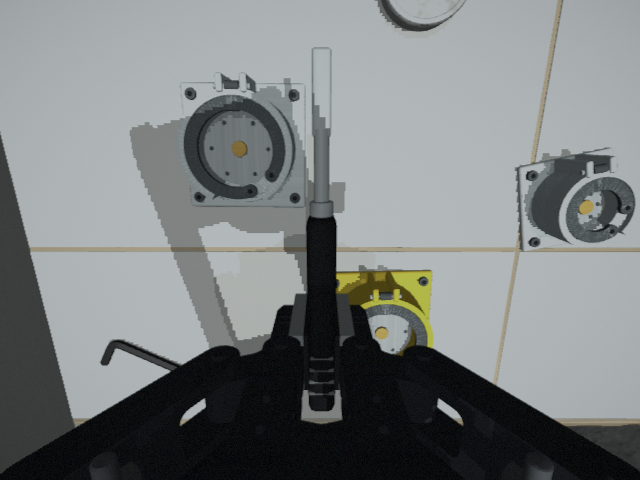

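The wrist view shows the wide chamber at (240,145), its heel lugs at (235,82), and the ring's free end at the bottom at (251,191), with the slot below it. The pick runs straight from handle (321,290) to tip (321,48). Next I'll turn these into positions.

```bash
python3 - <<'E'
from h import *
f=load('w2');im=np.asarray(f['img']);g=cv2.cvtColor(im,cv2.COLOR_RGB2GRAY)
for n,u,v,z in [('holeTL',190,93,6),('holeTR',294,95,6),('holeBR',292,198,6),('holeBL',197,197,6),('cTL',181,84,6),('cTR',305,84,6),('cBR',303,207,6),('heelL',218,82,42),('heelR',252,82,42),('end dot',251,191,42)]: print(n,plane(f,u,v,z).round(1))
# dark ring blob inside rim
hsv=cv2.cvtColor(im,cv2.COLOR_RGB2HSV)
m=(hsv[...,0]>8)&(hsv[...,0]<25)&(hsv[...,1]>120);m=m.astype(np.uint8);m[:, :200]=0;m[:,280:]=0;m[180:]=0
ys,xs=np.where(m);print('knob',xs.mean(),ys.mean(),plane(f,xs.mean(),ys.mean(),30).round(1))
b=(g<75).astype(np.uint8);b[:, :175]=0;b[:,300:]=0;b[215:]=0;b[:86]=0
n,l,s,c=cv2.connectedComponentsWithStats(b);k=1+np.argmax(s[1:,4]);print(s[k])
p=np.argwhere(l==k)[:,::-1].astype(np.float32);h=cv2.convexHull(p)
(cx,cy),r=cv2.minEnclosingCircle(h);print(cx,cy,r,plane(f,cx,cy,44).round(1),np.linalg.norm(plane(f,cx+r,cy,44)-plane(f,cx-r,cy,44)))
print('E',cv2.fitEllipse(h))
o=cv2.resize(im[75:215,165:315],None,fx=4,fy=4,interpolation=cv2.INTER_CUBIC)
cv2.imwrite('pics/c2.png',cv2.cvtColor(o,cv2.COLOR_RGB2BGR))
s2=np.asarray(load('side2')['img']); x=proj(load('side2'),[664,204,173]);print('exp tip side',x, 'wrist',proj(f,[664,204,173]))
x=x.astype(int);cr=s2[x[1]-60:x[1]+40,max(0,x[0]-140):x[0]+40];o2=cv2.resize(cr,None,fx=4.0,fy=4.0);cv2.imwrite('pics/c3.png',cv2.cvtColor(o2,cv2.COLOR_RGB2BGR));print(x)
E
```

```text
holeTL [668.3 307.8   6. ]
holeTR [666.8 225.1   6. ]
holeBR [584.3 228.7   6. ]
holeBL [585.2 310.8   6. ]
cTL [674.8 314.1   6. ]
cTR [674.8 216.2   6. ]
cBR [576.4 219.3   6. ]
heelL [671.4 275.2  42. ]
heelR [671.4 251.6  42. ]
end dot [595.7 256.7  42. ]
knob 238.91017964071855 148.4011976047904 [626.5 266.4  30. ]
[ 184   99  101  100 3574]
233.20848083496094 147.9833984375 52.64602279663086 [627.2 267.4  44. ] 76.55057468131601
E ((233.90069580078125, 147.8539581298828), (98.6355209350586, 104.95694732666016), 141.21923828125)
exp tip side [373.17065957 144.36664062] wrist [319.87200656  50.00220731]
[373 144]
```

View pics/c2.png

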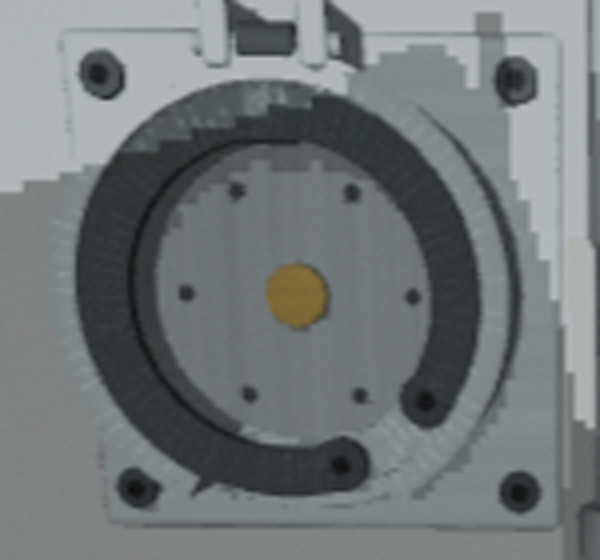

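View pics/c3.png

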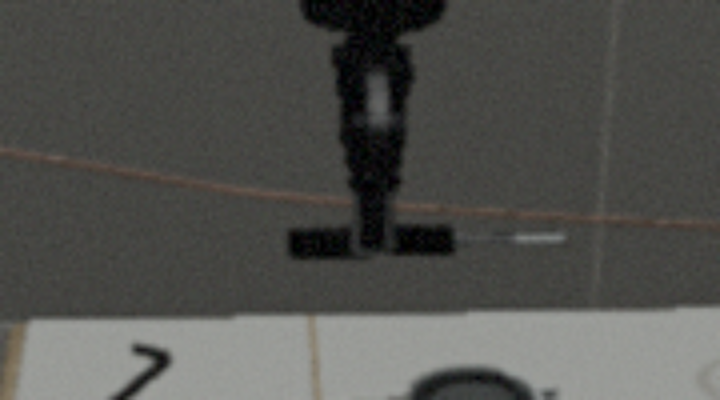

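>>> step_arm --motion '[{"hand": 0.5, "linear": [-5, 3.2, 0], "twist": -0.028}, {"hand": 0.5, "linear": [-10, 6.4, 0], "twist": -0.028}, {"hand": 0.5, "linear": [-10, 6.4, 0], "twist": -0.028}, {"hand": 0.5, "linear": [-10, 6.4, -5], "twist": -0.028}, {"hand": 0.5, "linear": [-10, 6.4, -10], "twist": -0.028}, {"hand": 0.5, "linear": [-10, 6.4, -14], "twist": -0.028}, {"hand": 0.5, "linear": [-10, 6.4, -14], "twist": -0.028}, {"hand": 0.5, "linear": [-10, 6.4, -14], "twist": -0.028}, {"hand": 0.5, "linear": [-10, 6.4, -14], "twist": -0.028}]'

```text
time: 5.5
position: [462.2, 270.6, 32.0]
ee_rot: [-0.001, 1.0, -0.013, 0.002]
ft_force: [-0.1, 0.5, -1.4]
opening: 0.104
gripper_force: 88.7
```

```bash
python3 - <<'E'
from h import *
f=snap('scene','s4');s=sense();print(s['time'],s['position'],s['ft_force'])
im=np.asarray(f['img']);T=s['position'];tip=T+[105,-3.7,3.7];u=proj(f,tip);print('tip',u,'end',proj(f,[594.4,264,40]))
x,y=int(u[0])-50,int(u[1])-50
a=cv2.resize(im[y:y+75,x:x+100],(800,600),interpolation=cv2.INTER_CUBIC);a=cv2.cvtColor(a,cv2.COLOR_RGB2BGR)
cv2.circle(a,tuple(int(v) for v in ((u-[x,y]+.5)*8)),3,(0,0,255),-1)
e=proj(f,[594.4,264.2,40]);cv2.circle(a,tuple(int(v) for v in ((e-[x,y]+.5)*8)),3,(0,255,0),-1)
cv2.imwrite('pics/c4.png',a)
E
```

```text
5.55 [461.91071213 270.5723748   31.73263371] [-0.01020568  0.51021862 -0.42866665]
tip [236.1496024  170.19102809] end [247.67609433 162.04728584]
```

View pics/c4.png

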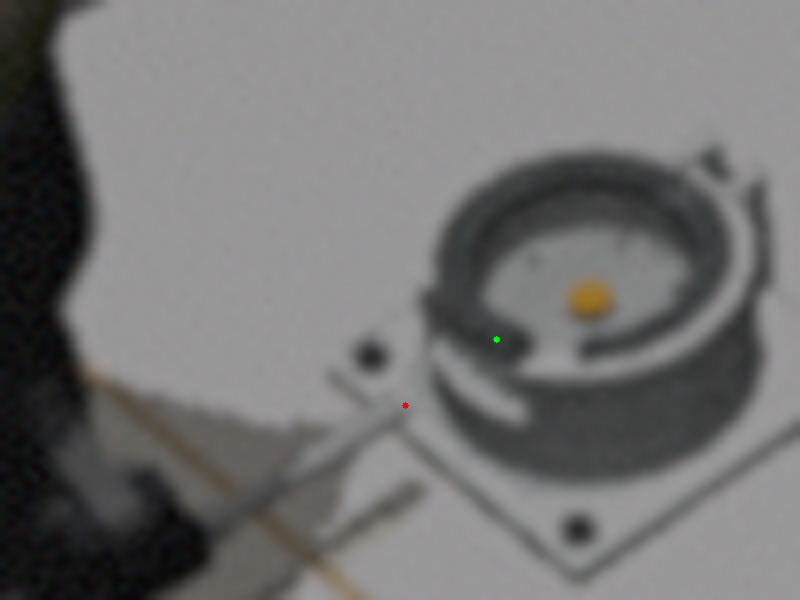

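The tip at crop (398,405) matches the prediction. The slot opening at (480,380) lies straight ahead of it, below the ring's free end at (497,340). I'll insert slowly.

>>> step_arm --motion '[{"hand": 0.5, "linear": [0, -0.2, -0.1], "twist": 0}, {"hand": 0.5, "linear": [0, -0.2, -0.1], "twist": 0}, {"hand": 0.5, "linear": [0.7, -0.25, -0.1], "twist": 0}, {"hand": 0.5, "linear": [1.4, -0.25, -0.1], "twist": 0}, {"hand": 0.5, "linear": [2.1, -0.3, -0.1], "twist": 0}, {"hand": 0.5, "linear": [2.8, -0.3, -0.1], "twist": 0}, {"hand": 0.5, "linear": [3.4, -0.3, -0.1], "twist": 0}, {"hand": 0.5, "linear": [4, -0.3, -0.1], "twist": 0}, {"hand": 0.5, "linear": [4, -0.3, -0.1], "twist": 0}, {"hand": 0.5, "linear": [4, -0.3, -0.1], "twist": 0}]'

```text
time: 6.8
position: [499.8, 266.9, 28.2]
ee_rot: [0.0, 1.0, -0.013, -0.0]
ft_force: [-0.2, -1.4, -0.6]
opening: 0.105
gripper_force: 88.7
```

>>> step_arm --motion '[{"hand": 0.5, "linear": [0, 0, 0.5], "twist": 0}, {"hand": 0.5, "linear": [0, 0, 1], "twist": 0}, {"hand": 0.5, "linear": [0.05, 0, 1.4], "twist": 0}, {"hand": 0.5, "linear": [0.1, 0, 1.8], "twist": 0}, {"hand": 0.5, "linear": [0.15, 0, 2.2], "twist": 0}, {"hand": 0.5, "linear": [0.15, 0, 2.2], "twist": 0}]'

```text
time: 7.55
position: [502.0, 267.0, 50.9]
ee_rot: [-0.0, 1.0, -0.013, 0.0]
ft_force: [-0.7, 0.1, -0.8]
opening: 0.11
gripper_force: 88.6
```

>>> step_arm --motion '[{"hand": 0.5, "linear": [0.1, 0, 0.4], "twist": 0}, {"hand": 0.5, "linear": [0.25, 0, 0.8], "twist": 0}, {"hand": 0.5, "linear": [0.4, 0, 1.2], "twist": 0}, {"hand": 0.5, "linear": [0.6, 0, 1.6], "twist": 0}, {"hand": 0.5, "linear": [0.85, 0, 2.0], "twist": 0}, {"hand": 0.5, "linear": [1.1, 0, 2.4], "twist": 0}, {"hand": 0.5, "linear": [1.4, 0, 2.8], "twist": 0}, {"hand": 0.5, "linear": [1.7, 0, 3.1], "twist": 0}, {"hand": 0.5, "linear": [2.0, 0, 3.4], "twist": 0}, {"hand": 0.5, "linear": [2.0, 0, 3.4], "twist": 0}]'

```text
time: 8.8
position: [522.1, 267.0, 84.7]
ee_rot: [-0.0, 1.0, -0.013, 0.0]
ft_force: [-0.5, 0.1, -1.0]
opening: 0.108
gripper_force: 88.6
```

```bash
python3 - <<'E'
from h import *
f=snap('scene','s5');g=snap('side','d5');s=sense();print(s['time'],s['position'],s['ft_force'])
a=cv2.resize(np.asarray(f['img'])[100:200,180:313],(800,600))[:, :800];b=cv2.resize(np.asarray(g['img'])[130:230,280:413],(800,600))
o=np.hstack([cv2.resize(a,(400,300)),cv2.resize(b,(400,300))]);cv2.imwrite('pics/c5.png',cv2.cvtColor(o,cv2.COLOR_RGB2BGR))
E
```

```text
8.9 [521.69763643 266.93728597  84.33770823] [ 0.7931569  -0.29994458 -0.86237991]
```

View pics/c5.png

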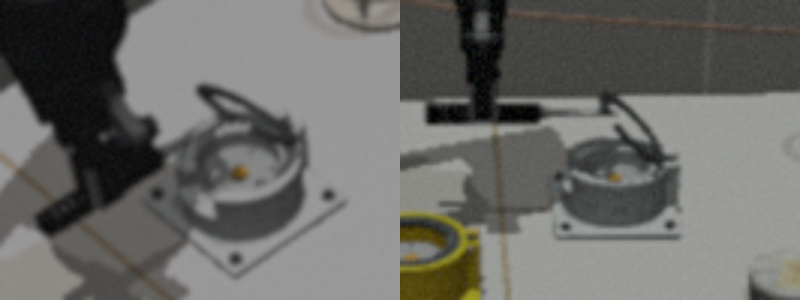

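The ring stands at about 45–50°: in the side crop its free end is at (605,97) above the heel at (660,155), with the blade under the end. Now I'll withdraw along -x and carry the pick back to its bare spot.

>>> step_arm --motion '[{"hand": 0.5, "linear": [-0.3, 0, -0.3], "twist": 0}, {"hand": 0.5, "linear": [-2, 0, -0.5], "twist": 0}, {"hand": 0.5, "linear": [-5, 0, -0.5], "twist": 0}, {"hand": 0.5, "linear": [-8, 0, -0.3], "twist": 0}, {"hand": 0.5, "linear": [-8, -2, 3], "twist": 0}, {"hand": 0.5, "linear": [-8, -7, 5], "twist": 0}, {"hand": 0.5, "linear": [-8, -13, 5], "twist": 0}, {"hand": 0.5, "linear": [-8, -19, 5], "twist": 0}, {"hand": 0.5, "linear": [-8, -25, 5], "twist": 0}, {"hand": 0.5, "linear": [-8, -31, 5], "twist": 0}, {"hand": 0.5, "linear": [-8, -37, 5], "twist": 0}, {"hand": 0.5, "linear": [-8, -42, 5], "twist": 0}]'

```text
time: 10.4
position: [441.1, -155.2, 134.3]
ee_rot: [0.0, 1.0, -0.013, 0.0]
ft_force: [1.0, -0.0, -1.1]
opening: 0.11
gripper_force: 88.7
```

>>> step_arm --motion '[{"hand": 0.5, "linear": [0, -3, -3], "twist": 0}, {"hand": 0.5, "linear": [0, -3, -7], "twist": 0}, {"hand": 0.5, "linear": [0, -3, -10], "twist": 0}, {"hand": 0.5, "linear": [0, -3, -11.5], "twist": 0}, {"hand": 0.5, "linear": [0, -3, -12.4], "twist": 0}, {"hand": 0.5, "linear": [0, -3, -12.8], "twist": 0}, {"hand": 0.5, "linear": [0, -3, -12.9], "twist": 0}, {"hand": 0.5, "linear": [0, -3, -12.9], "twist": 0}]'

```text
time: 11.4
position: [442.2, -183.3, 6.0]
ee_rot: [0.0, 1.0, -0.013, 0.001]
ft_force: [-0.6, -1.0, -0.3]
opening: 0.109
gripper_force: 88.7
```

>>> step_arm --motion '[{"hand": 0.5, "linear": [0, 0, -0.1], "twist": 0}, {"hand": 0.5, "linear": [0, 0, -0.17], "twist": 0}, {"hand": 0.5, "linear": [0, 0, -0.17], "twist": 0}, {"hand": 0.5, "linear": [0, 0, -0.17], "twist": 0}]'

```text
time: 11.9
position: [441.9, -183.3, 4.3]
ee_rot: [0.0, 1.0, -0.013, 0.0]
ft_force: [-0.8, 1.5, 5.4]
opening: 0.106
gripper_force: 89.6
```

Touchdown: 5 N. I'll open gently and rise.

>>> step_arm --motion '[{"hand": 2, "linear": [0, 0, 0], "twist": 0}, {"hand": 3, "linear": [0, 0, 0], "twist": 0}, {"hand": 4, "linear": [0, 0, 0], "twist": 0}, {"hand": 4, "linear": [0, 0, 0], "twist": 0}, {"hand": 4, "linear": [0, 0, 1], "twist": 0}, {"hand": 4, "linear": [0, 0, 4], "twist": 0}, {"hand": 4, "linear": [0, 0, 9], "twist": 0}, {"hand": 4, "linear": [0, 0, 14], "twist": 0}, {"hand": 4, "linear": [0, 0, 16], "twist": 0}, {"hand": 4, "linear": [0, 0, 16], "twist": 0}]'

```text
time: 13.15
position: [443.0, -183.9, 166.4]
ee_rot: [0.001, 1.0, -0.013, 0.002]
ft_force: [-0.2, -0.6, -0.6]
opening: 0.471
gripper_force: 0.0
```

```bash
python3 - <<'E'
from h import *
f=snap('scene','s6');g=snap('side','d6');s=sense();print(s['time'],s['position'],s['ft_force'],s['opening'])
o=np.vstack([cv2.resize(np.hstack([np.asarray(f['img'])[100:200,200:333],np.asarray(g['img'])[130:230,280:413]]),(800,300)),cv2.resize(np.hstack([np.asarray(f['img'])[220:420,250:516],np.asarray(g['img'])[200:400,200:466]]),(800,300))]);cv2.imwrite('pics/c6.png',cv2.cvtColor(o,cv2.COLOR_RGB2BGR))
E
```

```text
13.25 [ 441.21656063 -182.9266658   163.00269855] [-0.14953055  0.78564584  0.60136273] 0.4690239318866675
```

View pics/c6.png

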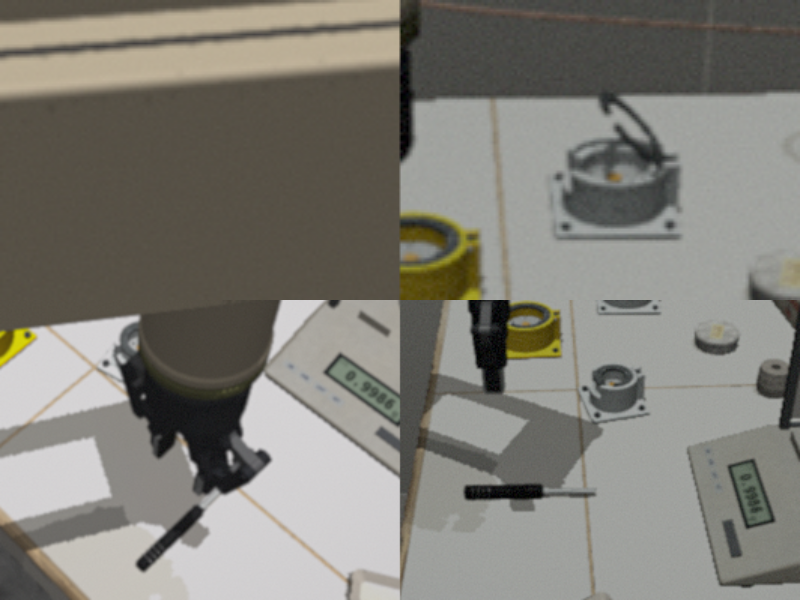

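The side view shows the ring still raised at about 45° (610,100), the narrow ring shut (615,375) and the pick flat on bare worktop (530,492). The gripper is clear, so I'm handing it in.

```bash
python3 -c "from station import sign_off; print(sign_off())"
```

```text
the job is handed in; nothing more can be done
None
```

The job is handed in at about 13 s of the 48 s, with no verdict returned: in the last pictures the wide ring stands at about 45°, the narrow ring is shut, and the pick lies flat on the bare worktop with the gripper clear.

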